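# Pull the fuse carrier out of the LED power supply

## Task

Someone left the sanding block lying on top of the fuse carrier of the LED power supply: lift it off and, without dropping or knocking it, lay it flat, right way up, on the bench beside the supply. Then pinch the carrier's two side catches fully inward so that they let go while it still sits in its socket, draw the carrier straight up and finish while still holding it there by its two pinched catches, upright, about 10 cm above where it sat. Leave the other things on the bench where they are, and do not wrench at the carrier while its catches are still engaged.

Things in the scene. Friction and masses are not known exactly. Their poses are not given: they have to be found in the camera images.
- power_supply: aluminium LED power supply, a flat case 140 (x) x 90 (y) x 45 mm high with a mounting ear (to x = +-85 mm, 4 mm high) at each end, fixed to the bench. Origin: centre of its underside, on the bench; z up. On its top, at x from 42 to 62 mm, is a terminal strip 76 mm wide and 17 mm high; at x = -20 mm is the black fuse socket.
- socket (a point): centre of the floor of the fuse socket, on top of the case (45 mm above the bench); axes as the supply. The socket is a black frame 54 (x) x 60 (y) mm outside, 21 mm high, around the foot of the carrier. At the middle of its +y and -y sides a fixed lip, 16 to 21 mm above the socket floor, reaches inward to y = +-21 mm and holds the toes of the catches down.
- fuse_carrier: grey plastic fuse carrier, about 80 g with its catches, standing loose in the socket with 1 to 1.5 mm play. Origin: centre of its underside (on the socket floor when seated); z up, x and y as the supply's. Foot 44 (x) x 39 (y) x 5 mm, above it a frame 44 x 34 mm, up to the flat top 62 mm above the origin. The catches stand out of its +y and -y sides. Short brass blades hang 10 mm below and slide out freely.
- catch_left (a joint): slide of the spring catch on the carrier's +y side: 0 = sprung out (engaged), grows as it is pressed inward toward the carrier's middle, stop at 0.007 m. Its toe reaches 3 mm under the socket's lip, so with the carrier's play it is surely free from about 0.005 m. The spring takes 2 N to start and 5.5 N to press fully; it springs out again when let go.
- catch_right (a joint): the same for the catch on the carrier's -y side, pressed toward +y.
- catch_left_pad (a point): middle of the outer face of the left catch's tab, an upright flat black tab 20 mm wide (along x) from 25 to 54 mm above the carrier's origin; this point is 28 mm to +y of the carrier's middle and 40 mm above its origin when sprung out. The two tabs are 56 mm apart outside to outside when out, 42 mm when fully pressed. The tabs' lower edges are 4 mm above the top of the socket.
- catch_right_pad (a point): the same point on the right catch's tab (-y side of the carrier).
- sanding_block: brown cork sanding block, 60 (x; the solid part that is gripped is 58) x 100 (y) x 28 mm high, 80 g, lying flat across the top of the carrier (its underside 107 mm above the bench). Origin: centre of its underside; z up.
- side_cutters: side cutters with red handles, 52 x 130 (y) x 12 mm, lying at the left front of the bench; leave alone. Origin: middle of its underside.
- cyano_bottle: small instant-glue bottle with a tall blue cap, 27 mm across, 69 mm high, standing at the right, beyond the middle of the bench; leave alone. Origin: middle of its underside.
- tape_roll_0: roll of beige masking tape, 96 mm across, 24 mm high, lying beyond the supply at the left; leave alone. Origin: middle of its underside. The bench to the right of the supply (y -0.34 to -0.23, x 0.35 to 0.50) is free.
Things that resemble listed ones, but are neither listed nor needed, are in the scene too. There is more than one size of the sanding_block; the job needs the larger. Several things have the shape of the fuse_carrier; the one meant has the colours described above.

How it is judged:
By the outcome, as a careful person would: the job done as asked, in the order asked, and still so for the second after the job is handed in, while the arm keeps its last pose, push and grip.
It also fails if it takes over 45 s, if anything falls off the work surface, if the arm or the gripper's body presses on something with over 40 N, if the wrist force passes 120 N, or if a joint passes its speed limit or range.

## Robot

A 6-joint arm with a two-finger parallel gripper is mounted at the origin on a cart in front of the work surface, level with it; the furniture and walls round the work are solid. World frame = base frame: x ahead of the robot, y to its left, z up, the work surface at z = 0. Lengths are in m, angles in rad, forces in N, time in s.
With the tool pointing down it reaches from about 0.425 to 0.95 m from the base axis. Payload 3.5 kg.
Tool frame: the origin (TCP) lies on the centre line of the jaws, within the pads' length; the fingertips stand 17 mm ahead of it and the grasp point (between the pads) lies 2 mm behind it; z points along the fingers, y is the line along which they close (so a half turn about z gives the same grasp; the last joint's range is limited). The gripper opens to 85 mm and grips with 20 to 120 N. Pads are 22 mm wide; open, the fingers measure 114 mm over their backs; the gripper's body (76 mm by 85 mm) begins 54 mm behind the grasp point. The pads swing forward as they close: fully open they stand 13 mm farther back than shut.
Start: joints at [-1.47, 0.286, 1.577, -0, 1.279, -0.15], TCP at [0.168, -0.654, 0.248] pointing down, gripper open.
Joint ranges: [-2.77, 2.77], [-0.9, 2.22], [0.21, 2.48], [-1.53, 4.67], [0.24, 2.81], [-2.84, 2.84]. Speed limits (rad/s): [2.79, 2.79, 3.14, 3.14, 3.14, 3.14].

## Interface

Orientations are given as a unit quaternion [x, y, z, w].
In Python, from plant import ctrl gives the robot as it stands. The module is installed in compiled form; this text tells all that it offers.
- The arm moves only by the tool drive_tool, never from a script. Its argument "moves" is a list of rows, each a list of 3 entries, a list of its own where there are three numbers: the turn, a rotation vector about the tool's x, y, z in rad, then the shift along the tool's x, y, z in m, then the finger opening in m, from 0 to 0.0854. A call has 1 to 5 rows; each row shifts and turns the commanded pose from where the row before left it, along the tool's axes as they then stand; what a row does not reach is not made up. A row lasts 1/8 s, in which the tool goes at most 62.5 mm and 10.7 degrees, less where a joint would pass 70% of its speed; a pose out of reach is approached as far as the arm can. A call with a gripper value outside its range is refused whole. The fingers move at their own pace and stop on an object; "grip_force" is the grip in N (left out, the last holds). Time passes only in rows, so rows that do not move let the fingers close. It gives the time, the measured TCP pose, the force, the opening and the grip force at its end, in the units of the state.
- ctrl.get_state(): the state, without advancing time (a new reading comes with each control period).
- ctrl.read_camera(name): name is "side" or "top" or "wrist"; returns a dict with "image" (420x560x3 uint8, red, green, blue), "fx", "fy", "cx", "cy" (pixels), "dist" ([k1, k2, p1, p2, k3] as OpenCV has them; the pictures are not rectified), "R" (3x3) and "t" (3): a world point X has camera coordinates R X + t. Camera axes: x right, y down, z forward; pixel columns grow to the right and rows downward; lengths in m; the calibration is good to about 2 mm. A picture is of the moment at which its call begins. There is no depth.
- ctrl.sign_off(): hands the job in; it is judged then, once.
The state is a dict: "time": time; "qpos": joint angles; "dq": joint speeds; "joint_efforts": joint torques, N m; "eef_pos": TCP position; "tcp_rot": TCP orientation; "contact_force": force on the tool from outside, world axes, zero at the start; "wrist_torque": the same for the moment, N m; "opening": opening from 0.0 (shut) to 1.0 (fully open); "finger_force": force on a finger pad.
Only numpy, scipy, OpenCV 4.12 (cv2) and the standard library are available. Lean on these libraries where they do the work, as an engineer would, in place of code of your own. Each camera call takes 0.05 s, during which the arm holds its last target. There are 200 camera calls.

## Working session

There is one attempt and no reset: what is moved stays moved. The work goes in short steps, Python scripts to look and compute and a tool call to move; the robot and the scene stay as the last step left them, time stands still between calls to the robot, and variables do not carry over. Pictures are saved under pics/ and viewed, at most 10 in all, crops included, and the job is handed in when it is done.

Besides the shell and the picture viewer there is one more tool, called after ">>>" as a command line: name --argument value ..., lists and objects as JSON in quotes. drive_tool: Moves the arm, as the interface text tells. Its arguments: {"type":"object","properties":{"moves":{"type":"array","items":{"type":"array"}},"grip_force":{"type":"number"}},"required":["moves"]}

```bash
mkdir -p pics
cat > h.py <<'E'
import numpy as np, cv2
from plant import ctrl
def cam(n,f=None):
    c=ctrl.read_camera(n)
    if f: cv2.imwrite('pics/'+f,c['image'][:,:,::-1])
    c['K']=np.array([[c['fx'],0,c['cx']],[0,c['fy'],c['cy']],[0,0,1.]]); c['R']=np.array(c['R']);c['t']=np.array(c['t']);c['dist']=np.array(c['dist'],float)
    return c
def ray(c,uv,z):
    p=cv2.undistortPoints(np.array(uv,float).reshape(-1,1,2),c['K'],c['dist']).reshape(-1,2)
    d=np.c_[p,np.ones(len(p))]@c['R']; o=-c['R'].T@c['t']
    return o+d*((z-o[2])/d[:,2])[:,None]
def proj(c,X):
    return cv2.projectPoints(np.array(X,float).reshape(-1,1,3),cv2.Rodrigues(c['R'])[0],c['t'],c['K'],c['dist'])[0].reshape(-1,2)
E
python3 - <<'E'
from h import *
im=[]
for n in('top','side'):
    c=cam(n,n+'0.png'); print(n,-c['R'].T@c['t'],c['R'][2]); 
s=ctrl.get_state(); print(s['eef_pos'],s['tcp_rot'],s['opening'],s['contact_force'],s['time'])
E
```

```text
top [ 0.35253911 -0.04473334  0.91689602] [ 1.80464674e-01  2.62886764e-04 -9.83581431e-01]
side [ 0.34375672 -0.92640033  0.61167922] [ 0.18002349  0.85749841 -0.48196268]
[ 0.16749567 -0.65331221  0.24707229] [ 9.92147041e-01  1.25072487e-01  2.55280982e-05 -1.05926315e-03] 1.0027584121544963 [-0.10114639 -0.40082477  0.07939068] 0.1
```

View pics/top0.png

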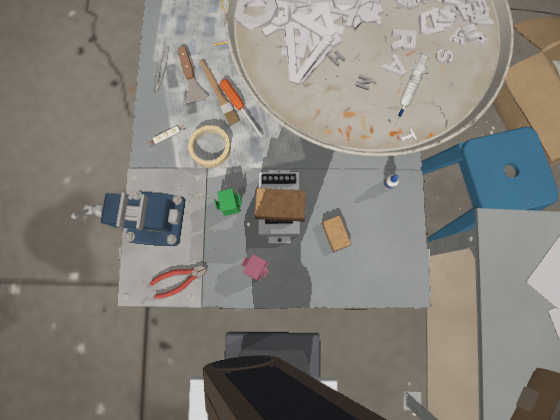

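View pics/side0.png

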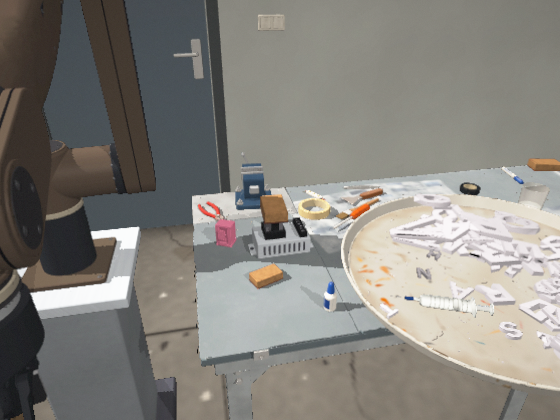

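The top view shows two brown blocks: the large one at (280,204) across the supply, and a smaller light-brown one at (336,233) on the bench. The large one on the carrier fits. Three carrier shapes are visible: green at (228,202), pink at (256,267), and the one in the socket under the block, which should be the grey one. I'll confirm this in a crop.

Run:
```python
from h import *
c=cam('top'); im=c['image'];hsv=cv2.cvtColor(im,cv2.COLOR_RGB2HSV)
m=((hsv[...,0]>3)&(hsv[...,0]<20)&(hsv[...,1]>90)&(hsv[...,2]>40)).astype(np.uint8)
m[:, :245]=0; m[:,360:]=0; m[:170]=0; m[260:]=0
for k in cv2.findContours(m,0,2)[0]:
    if cv2.contourArea(k)<150: continue
    r=cv2.minAreaRect(k); b=cv2.boxPoints(r)
    big=r[0][0]<315
    w=ray(c,b,0.135 if big else .028); print(r,'\n',w.round(4),w.mean(0),[np.linalg.norm(w[i]-w[(i+1)%4]).round(4) for i in range(4)])
for n,uv,z in(('earlow',[280,243],.004),('strip',[279,178],.062),('bottle',[392,181],.05),('green',[228,202],.03),('pink',[256,267],.03),('tape',[209,145],.024),('cutter',[178,282],.01),('basinnear',[370,154],.0),('basinnear',[370,154],.1)): print(n,ray(c,[uv],z).round(3))
a=cv2.resize(im[160:260,210:360],None,fx=4,fy=4,interpolation=2)
s=cam('side')['image'][180:295,200:350]; s=cv2.resize(s,(600,400),interpolation=2)
cv2.imwrite('pics/top1.png',a[:,:,::-1]);cv2.imwrite('pics/side1.png',s[:,:,::-1])
```

```text
((335.96551513671875, 232.91378784179688), (31.753902435302734, 19.312314987182617), 68.19859313964844) 
 [[ 0.4893 -0.1261  0.028 ]
 [ 0.5058 -0.1661  0.028 ]
 [ 0.4403 -0.1911  0.028 ]
 [ 0.4243 -0.1514  0.028 ]] [ 0.46489798 -0.15869051  0.028     ] [np.float64(0.0433), np.float64(0.0701), np.float64(0.0428), np.float64(0.0698)]
((279.808837890625, 204.4773712158203), (49.294189453125, 30.984922409057617), 2.935673475265503) 
 [[ 0.4778  0.0138  0.135 ]
 [ 0.5398  0.012   0.135 ]
 [ 0.5355 -0.0854  0.135 ]
 [ 0.4736 -0.0822  0.135 ]] [ 0.50667318 -0.03547023  0.135     ] [np.float64(0.062), np.float64(0.0975), np.float64(0.0619), np.float64(0.0961)]
earlow [[ 0.444 -0.035  0.004]]
strip [[ 0.579 -0.032  0.062]]
bottle [[ 0.578 -0.282  0.05 ]]
green [[0.532 0.081 0.03 ]]
pink [[0.389 0.016 0.03 ]]
tape [[0.667 0.131 0.024]]
cutter [[0.355 0.189 0.01 ]]
basinnear [[ 0.657 -0.246  0.   ]]
basinnear [[ 0.623 -0.224  0.1  ]]
```

View pics/top1.png

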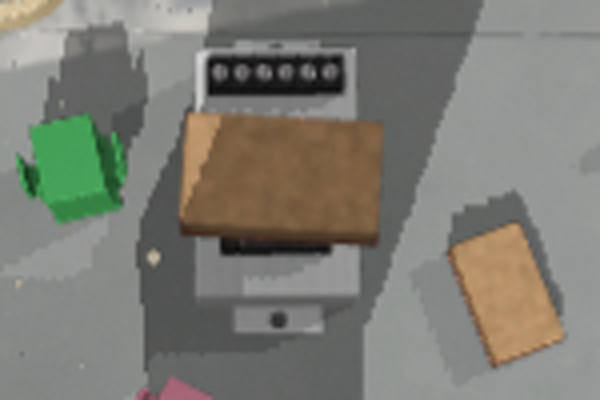

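View pics/side1.png

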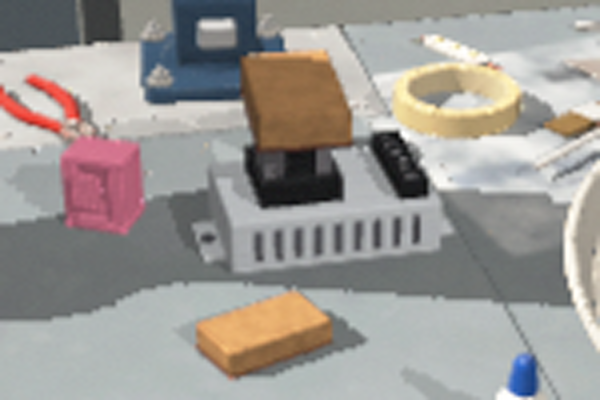

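Confirmed: the large block lies on the grey and black carrier in the socket, centred near (0.509, -0.036) with a yaw of about -2.5°. The green and pink lookalikes and the small block stay where they are. Approaching now.

>>> drive_tool --moves '[[[0, 0, 0], [0.04, -0.0427, 0], 0.0854], [[0, 0, 0], [0.04, -0.0427, 0], 0.0854], [[0, 0, 0], [0.04, -0.0427, 0], 0.0854], [[0, 0, 0], [0.04, -0.0427, 0], 0.0854], [[0, 0, 0], [0.04, -0.0427, 0], 0.0854]]'

```text
time: 0.82
eef_pos: [0.3089, -0.3956, 0.2482]
tcp_rot: [0.992, 0.125, 0.0, -0.0]
contact_force: [0.5, -0.6, -0.0]
opening: 1.0
finger_force: 0.0
```

>>> drive_tool --moves '[[[0, 0, 0], [0.04, -0.0427, 0], 0.0854], [[0, 0, 0], [0.04, -0.0427, 0], 0.0854], [[0, 0, 0], [0.04, -0.0427, 0], 0.0854], [[0, 0, 0], [0.04, -0.0427, 0], 0.0854], [[0, 0, 0], [0.04, -0.0427, 0], 0.0854]]'

```text
time: 1.45
eef_pos: [0.4496, -0.1391, 0.2485]
tcp_rot: [0.992, 0.125, 0.0, 0.0]
contact_force: [0.7, -0.6, -1.1]
opening: 0.997
finger_force: 0.0
```

>>> drive_tool --moves '[[[0, 0, -0.182], [0, 0, 0], 0.0854], [[0, 0, -0.182], [0, 0, 0], 0.0854], [[0, 0, -0.182], [0, 0, 0], 0.0854], [[0, 0, -0.182], [0, 0, 0], 0.0854], [[0, 0, -0.182], [0, 0, 0], 0.0854]]'

```text
time: 2.08
eef_pos: [0.4489, -0.1408, 0.2482]
tcp_rot: [0.835, 0.551, -0.0, -0.0]
contact_force: [0.7, -0.6, -0.3]
opening: 0.996
finger_force: 0.0
```

>>> drive_tool --moves '[[[0, 0, -0.182], [0, 0, 0], 0.0854], [[0, 0, -0.182], [0, 0, 0], 0.0854], [[0, 0, 0], [0, 0, 0], 0.0854]]'

```text
time: 2.45
eef_pos: [0.4489, -0.1409, 0.2482]
tcp_rot: [0.724, 0.69, -0.0, -0.0]
contact_force: [0.2, 0.3, -0.4]
opening: 0.999
finger_force: 0.0
```

>>> drive_tool --moves '[[[0, 0, 0], [0.054, 0.0275, 0], 0.0854], [[0, 0, 0], [0.054, 0.0275, 0], 0.0854], [[0, 0, 0], [0, 0, 0], 0.0854]]'

```text
time: 2.82
eef_pos: [0.5099, -0.0325, 0.2483]
tcp_rot: [0.722, 0.691, 0.0, -0.0]
contact_force: [0.4, -0.7, -0.2]
opening: 0.996
finger_force: 0.0
```

Run:
```python
from h import *
c=cam('wrist','w0.png'); s=ctrl.get_state(); print(s['eef_pos'],-c['R'].T@c['t'],c['R'][2])
```

```text
[ 0.50928042 -0.03404107  0.24809875] [0.51225613 0.04320345 0.37266289] [-0.01372598 -0.29608455 -0.95506311]
```

View pics/w0.png

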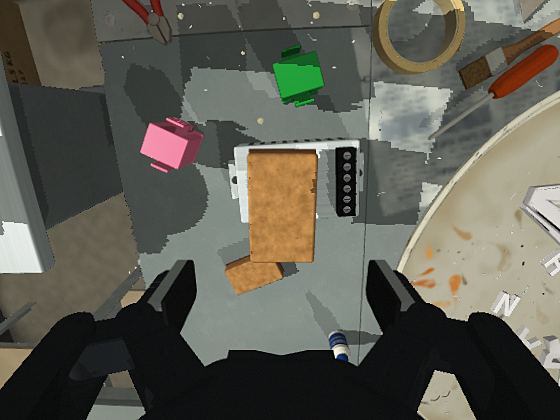

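The wrist view shows the block's top face at columns 247–316, rows 149–262. The strip is at (346,182) and the fingers straddle the scene below. I'll refine the block pose from this.

Run:
```python
from h import *
c=cam('wrist'); im=c['image'];hsv=cv2.cvtColor(im,cv2.COLOR_RGB2HSV)
m=((hsv[...,0]>3)&(hsv[...,0]<20)&(hsv[...,1]>90)&(hsv[...,2]>60)).astype(np.uint8)
m[264:]=0;m[:140]=0;m[:,:235]=0;m[:,325:]=0
k=max(cv2.findContours(m,0,2)[0],key=cv2.contourArea)
# edges: line fits on left/right/top
def e(rows):
    o=[]
    for r in rows:
        x=np.where(m[r])[0]; o.append((x.min(),r,x.max()+1))
    return np.array(o,float)
E=e(range(160,245,5)); L=ray(c,E[:,:2],.135);R=ray(c,E[:,[2,1]],.135)
for w in(L,R):
    f=np.polyfit(w[:,1],w[:,0],1); print(f, np.polyval(f,-.035), 'yaw',np.degrees(-np.arctan(f[0])))
cols=range(258,308,5)
T=ray(c,[(x,np.where(m[:,x])[0].min()) for x in cols],.135);B=ray(c,[(x,np.where(m[:,x])[0].max()+1) for x in cols if x>285],.135);print(T.mean(0),B.mean(0))
# supply edges: case top right side etc
print(ray(c,[[247,149],[316,149],[314,262],[250,261]],.135).round(4))
print('strip',ray(c,[[335,147],[355,147],[358,216],[338,216]],.062).round(4))
```

```text
[0.04822909 0.48326069] 0.48157267181526126 yaw -2.7611837853955534
[0.04796246 0.53995395] 0.5382752662395677 yaw -2.745942297972362
[0.51018736 0.01769305 0.135     ] [ 0.51902152 -0.08254403  0.135     ]
[[ 0.4836  0.0178  0.135 ]
 [ 0.5383  0.0154  0.135 ]
 [ 0.5355 -0.0843  0.135 ]
 [ 0.4784 -0.0808  0.135 ]]
strip [[ 0.5662  0.0085  0.062 ]
 [ 0.5871  0.0076  0.062 ]
 [ 0.5925 -0.0684  0.062 ]
 [ 0.5701 -0.0674  0.062 ]]
```

>>> drive_tool --moves '[[[0, 0, 0], [0, 0, 0.05], 0.0854], [[0, 0, 0], [0, 0, 0.05], 0.0854], [[0, 0, 0], [0, 0, 0.02], 0.0854], [[0, 0, 0], [0, 0, 0], 0.0854]]' --grip_force 30

```text
time: 3.42
eef_pos: [0.5071, -0.0365, 0.1263]
tcp_rot: [0.724, 0.689, -0.001, -0.002]
contact_force: [0.8, 0.3, -0.1]
opening: 0.998
finger_force: 0.0
```

>>> drive_tool --moves '[[[0, 0, 0], [0, 0, 0], 0.05], [[0, 0, 0], [0, 0, 0], 0.05], [[0, 0, 0], [0, 0, 0], 0.05], [[0, 0, 0], [0, 0, 0], 0.05]]'

```text
time: 3.92
eef_pos: [0.5103, -0.0362, 0.1304]
tcp_rot: [0.723, 0.691, 0.001, 0.002]
contact_force: [0.5, -0.6, 6.4]
opening: 0.671
finger_force: 33.3
```

>>> drive_tool --moves '[[[0, 0, 0], [0, 0, -0.005], 0.05], [[0, 0, 0], [0, 0, -0.015], 0.05], [[0, 0, 0], [0, 0, -0.03], 0.05], [[0, 0, 0], [0, 0, -0.03], 0.05], [[0, 0, 0], [0, 0, 0], 0.05]]'

```text
time: 4.55
eef_pos: [0.5106, -0.0359, 0.2116]
tcp_rot: [0.723, 0.691, 0.002, 0.003]
contact_force: [-0.1, -0.8, -0.8]
opening: 0.675
finger_force: 32.5
```

Run:
```python
from h import *
s=ctrl.get_state(); print(s['eef_pos'],s['opening'],s['contact_force'])
a=cam('side')['image'][130:310,190:430]; b=cam('top')['image'][140:320,200:440]
cv2.imwrite('pics/l.png',cv2.resize(np.vstack([a,b]),None,fx=1.65,fy=1.65,interpolation=2)[:,:,::-1])
```

```text
[ 0.51064824 -0.03589315  0.21162988] 0.6747921745321143 [-0.09949529 -0.84563992 -0.84058666]
```

View pics/l.png

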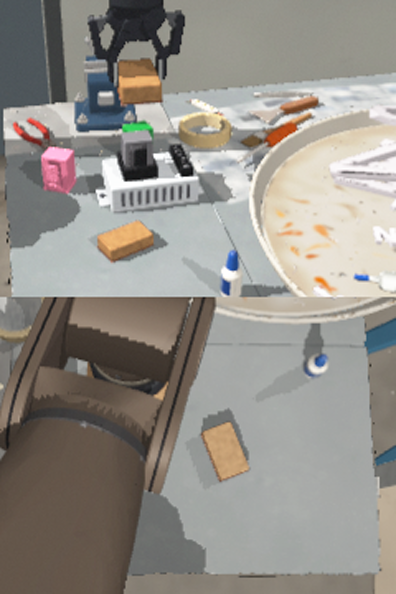

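The block is held level. The grey carrier sits in the socket at (138,158) in the crop, and the right part of the bench is free. Carrying the block to about (0.43, -0.285).

>>> drive_tool --moves '[[[0, 0, 0], [-0.05, -0.0137, 0], 0.05], [[0, 0, 0], [-0.05, -0.0137, 0], 0.05], [[0, 0, 0], [-0.05, -0.0137, 0], 0.05], [[0, 0, 0], [-0.05, -0.0137, 0], 0.05], [[0, 0, 0], [-0.05, -0.0137, 0], 0.05]]'

```text
time: 5.28
eef_pos: [0.4275, -0.2828, 0.2061]
tcp_rot: [0.723, 0.691, 0.0, -0.002]
contact_force: [1.1, 0.9, 0.5]
opening: 0.672
finger_force: 32.5
```

>>> drive_tool --moves '[[[0, 0, 0], [0, 0, 0.05], 0.05], [[0, 0, 0], [0, 0, 0.05], 0.05], [[0, 0, 0], [0, 0, 0.04], 0.05], [[0, 0, 0], [0, 0, 0.02], 0.05], [[0, 0, 0], [0, 0, 0], 0.05]]'

```text
time: 5.9
eef_pos: [0.4267, -0.2799, 0.0447]
tcp_rot: [0.723, 0.691, -0.0, -0.004]
contact_force: [0.6, 0.3, -2.1]
opening: 0.668
finger_force: 32.4
```

>>> drive_tool --moves '[[[0, 0, 0], [0, 0, 0.007], 0.05], [[0, 0, 0], [0, 0, 0.006], 0.05], [[0, 0, 0], [0, 0, 0.003], 0.05], [[0, 0, 0], [0, 0, 0], 0.05]]'

```text
time: 6.4
eef_pos: [0.4291, -0.2822, 0.0324]
tcp_rot: [0.723, 0.691, 0.0, 0.0]
contact_force: [-0.7, 0.6, -0.8]
opening: 0.675
finger_force: 32.5
```

>>> drive_tool --moves '[[[0, 0, 0], [0, 0, 0.002], 0.05], [[0, 0, 0], [0, 0, 0.001], 0.05], [[0, 0, 0], [0, 0, 0], 0.05]]'

```text
time: 6.78
eef_pos: [0.429, -0.2822, 0.0293]
tcp_rot: [0.723, 0.691, 0.0, -0.0]
contact_force: [-0.3, 0.3, -0.2]
opening: 0.674
finger_force: 32.5
```

>>> drive_tool --moves '[[[0, 0, 0], [0, 0, 0.002], 0.05], [[0, 0, 0], [0, 0, 0.001], 0.05], [[0, 0, 0], [0, 0, 0], 0.05]]'

```text
time: 7.15
eef_pos: [0.429, -0.2821, 0.0262]
tcp_rot: [0.723, 0.691, 0.0, -0.0]
contact_force: [0.4, -0.2, -0.6]
opening: 0.673
finger_force: 32.5
```

>>> drive_tool --moves '[[[0, 0, 0], [0, 0, 0.001], 0.05], [[0, 0, 0], [0, 0, 0.001], 0.05], [[0, 0, 0], [0, 0, 0], 0.05]]'

```text
time: 7.52
eef_pos: [0.429, -0.2821, 0.0242]
tcp_rot: [0.723, 0.691, -0.0, -0.0]
contact_force: [-0.1, 0.4, 0.2]
opening: 0.669
finger_force: 32.5
```

>>> drive_tool --moves '[[[0, 0, 0], [0, 0, 0.001], 0.05], [[0, 0, 0], [0, 0, 0.001], 0.05], [[0, 0, 0], [0, 0, 0], 0.05]]'

```text
time: 7.9
eef_pos: [0.4291, -0.2823, 0.0233]
tcp_rot: [0.723, 0.691, -0.0, -0.001]
contact_force: [-1.6, 1.6, 6.6]
opening: 0.671
finger_force: 33.4
```

>>> drive_tool --moves '[[[0, 0, 0], [0, 0, 0.001], 0.05], [[0, 0, 0], [0, 0, 0], 0.05]]'

```text
time: 8.15
eef_pos: [0.4292, -0.2822, 0.0233]
tcp_rot: [0.723, 0.691, -0.0, -0.001]
contact_force: [-3.5, 4.6, 12.1]
opening: 0.672
finger_force: 34.1
```

Contact with the bench at TCP z 0.023, as predicted. Releasing.

>>> drive_tool --moves '[[[0, 0, 0], [0, 0, 0], 0.065], [[0, 0, 0], [0, 0, 0], 0.0854], [[0, 0, 0], [0, 0, 0], 0.0854], [[0, 0, 0], [0, 0, 0], 0.0854]]'

```text
time: 8.65
eef_pos: [0.4289, -0.2821, 0.0211]
tcp_rot: [0.723, 0.691, 0.0, -0.0]
contact_force: [-0.6, 0.2, -0.5]
opening: 0.998
finger_force: 0.0
```

>>> drive_tool --moves '[[[0, 0, 0], [0, 0, -0.02], 0.0854], [[0, 0, 0], [0, 0, -0.05], 0.0854], [[0, 0, 0], [0, 0, -0.06], 0.0854], [[0, 0, 0], [0, 0, -0.06], 0.0854], [[0, 0, 0], [0, 0, -0.03], 0.0854]]'

```text
time: 9.28
eef_pos: [0.43, -0.2831, 0.2457]
tcp_rot: [0.723, 0.691, 0.0, 0.003]
contact_force: [-0.2, -0.6, 0.4]
opening: 1.004
finger_force: 0.0
```

>>> drive_tool --moves '[[[0, 0, 0], [0.05, 0.0136, 0], 0.0854], [[0, 0, 0], [0.05, 0.0136, 0], 0.0854], [[0, 0, 0], [0.05, 0.0136, 0], 0.0854], [[0, 0, 0], [0.05, 0.0136, 0], 0.0854], [[0, 0, 0], [0.05, 0.0136, 0], 0.0854]]'

```text
time: 9.9
eef_pos: [0.5087, -0.0339, 0.2413]
tcp_rot: [0.723, 0.691, 0.0, 0.0]
contact_force: [1.5, -0.3, 0.6]
opening: 1.001
finger_force: 0.0
```

>>> drive_tool --moves '[[[0, 0, 0.18], [0, 0, 0], 0.0854], [[0, 0, 0.18], [0, 0, 0], 0.0854], [[0, 0, 0.18], [0, 0, 0], 0.0854], [[0, 0, 0.18], [0, 0, 0], 0.0854], [[0, 0, 0.18], [0, 0, 0], 0.0854]]'

```text
time: 10.52
eef_pos: [0.5083, -0.0355, 0.241]
tcp_rot: [0.952, 0.305, -0.0, -0.0]
contact_force: [0.3, -0.6, -0.3]
opening: 1.004
finger_force: 0.0
```

>>> drive_tool --moves '[[[0, 0, 0.18], [0, 0, 0], 0.0854], [[0, 0, 0.18], [0, 0, 0], 0.0854], [[0, 0, 0.18], [0, 0, 0], 0.0854], [[0, 0, 0], [0, 0, 0], 0.0854]]'

```text
time: 11.02
eef_pos: [0.5083, -0.0355, 0.2411]
tcp_rot: [0.999, 0.043, -0.0, -0.0]
contact_force: [-0.9, -0.7, 0.3]
opening: 0.999
finger_force: 0.0
```

Run:
```python
from h import *
s=ctrl.get_state(); print(s['eef_pos'],s['tcp_rot'])
a=cam('wrist','w1.png')
t=cam('top')['image'][160:320,280:440]; t=cv2.resize(t,(420,420))
cv2.imwrite('pics/m.png',np.hstack([a['image'],t])[:,:,::-1][:, :980]) 
im=cv2.imread('pics/m.png'); cv2.imwrite('pics/m.png',cv2.resize(im,(800,343),interpolation=cv2.INTER_AREA))
```

```text
[ 0.5083363  -0.03553512  0.24106594] [ 9.99056557e-01  4.34274921e-02 -2.10231573e-04 -6.68156283e-05]
```

View pics/m.png

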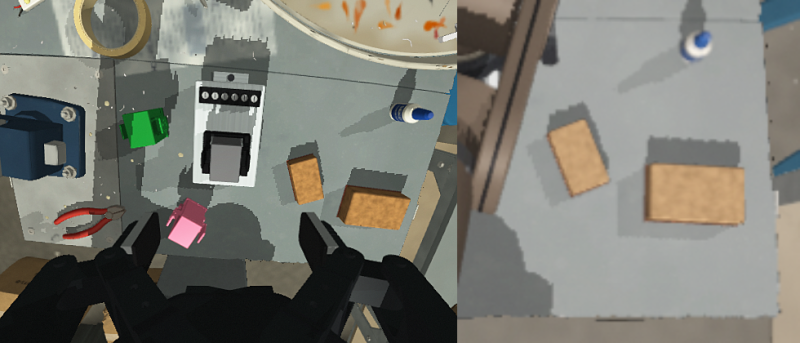

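The block lies flat at right, clear of everything. The grey carrier shows at about (276,190) in the wrist image. One enlarged crop for its pose.

Run:
```python
import cv2
im=cv2.imread('pics/w1.png')[80:240,220:340]
cv2.imwrite('pics/c.png',cv2.resize(im,None,fx=3.75,fy=3.75,interpolation=cv2.INTER_CUBIC))
```

```text
(no output)
```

View pics/c.png

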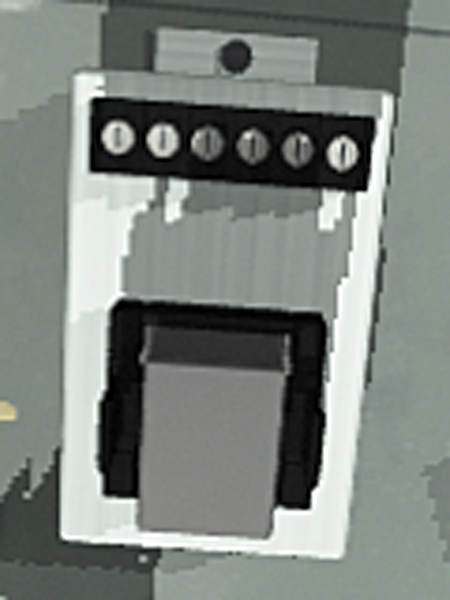

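The grey carrier's top face has crop corners (147,360), (287,368), (270,537) and (138,528). The black tabs are on both sides at columns ~105 and ~322, and the strip is at the top.

Run:
```python
from h import *
c=cam('wrist')
px=lambda a:np.array(a,float)/3.75+[220-.37,80-.37]
def rep(n,a,z):
    w=ray(c,px(a),z); d=(w[1]+w[0]-w[2]-w[3])[:2]; e=(w[0]+w[3]-w[1]-w[2])[:2]
    print(n,w[:,:2].round(4).tolist(),w.mean(0).round(4),'sizes',np.linalg.norm(d)/2,np.linalg.norm(e)/2,'yaw',np.degrees(np.arctan2(d[1],d[0])),np.degrees(np.arctan2(-e[0],e[1])))
rep('top',[(147,360),(287,368),(270,537),(138,528)],.107)
rep('strip',[(92,98),(377,119),(365,190),(90,171)],.062)
w=ray(c,px([(76,73),(393,94),(343,558),(60,540)]),.045);print(w.round(4), w.mean(0))
print('tabs near z.099',ray(c,px([(101,490),(100,410),(325,410),(312,505)]),.09).round(4))
s=ctrl.get_state();print(s['eef_pos'])
```

```text
top [[0.5305, -0.014], [0.5314, -0.0471], [0.4887, -0.0473], [0.4882, -0.0145]] [ 0.5097 -0.0307  0.107 ] sizes 0.04251283299302937 0.032979392179602024 yaw 0.4696419463877493 1.2592050633693483
strip [[0.5894, 0.0076], [0.5906, -0.0671], [0.5723, -0.0661], [0.5708, 0.0071]] [ 0.5808 -0.0296  0.062 ] sizes 0.018441695299738412 0.07393067719923223 yaw -0.7463108003052034 1.0508924702482463
[[ 0.5959  0.0143  0.045 ]
 [ 0.598  -0.0728  0.045 ]
 [ 0.4611 -0.0749  0.045 ]
 [ 0.4594  0.0127  0.045 ]] [ 0.52863486 -0.03017569  0.045     ]
tabs near z.099 [[ 0.4916 -0.0033  0.09  ]
 [ 0.5131 -0.0019  0.09  ]
 [ 0.5181 -0.0591  0.09  ]
 [ 0.4923 -0.0586  0.09  ]]
[ 0.5084207  -0.03557539  0.24120643]
```

>>> drive_tool --moves '[[[0, 0, 0.07], [0.0015, -0.005, 0], 0.0854], [[0, 0, 0], [0, 0, 0.05], 0.0854], [[0, 0, 0], [0, 0, 0.05], 0.0854], [[0, 0, 0], [0, 0, 0.02], 0.0854], [[0, 0, 0], [0, 0, 0], 0.0854]]'

```text
time: 11.8
eef_pos: [0.5081, -0.0301, 0.1193]
tcp_rot: [1.0, 0.008, -0.002, -0.001]
contact_force: [-0.3, -0.1, -0.1]
opening: 1.001
finger_force: 0.0
```

>>> drive_tool --moves '[[[0, 0, 0], [0, 0, 0.015], 0.0854], [[0, 0, 0], [0, 0, 0.012], 0.0854], [[0, 0, 0], [0, 0, 0.005], 0.0854], [[0, 0, 0], [0, 0, 0], 0.0854]]'

```text
time: 12.3
eef_pos: [0.5094, -0.0304, 0.089]
tcp_rot: [1.0, 0.007, -0.0, -0.0]
contact_force: [-0.5, -0.4, -0.1]
opening: 1.006
finger_force: 0.0
```

>>> drive_tool --moves '[[[0, 0, 0], [0, 0, 0], 0.06], [[0, 0, 0], [0, 0, 0], 0.06], [[0, 0, 0], [0, 0, 0], 0.054], [[0, 0, 0], [0, 0, 0], 0.052], [[0, 0, 0], [0, 0, 0], 0.05]]' --grip_force 25

```text
time: 12.92
eef_pos: [0.51, -0.0306, 0.0901]
tcp_rot: [1.0, 0.007, 0.0, 0.0]
contact_force: [-1.8, -1.0, 6.3]
opening: 0.585
finger_force: 3.4
```

>>> drive_tool --moves '[[[0, 0, 0], [0, 0, 0], 0.048], [[0, 0, 0], [0, 0, 0], 0.046], [[0, 0, 0], [0, 0, 0], 0.044], [[0, 0, 0], [0, 0, 0], 0.042], [[0, 0, 0], [0, 0, 0], 0.042]]'

```text
time: 13.55
eef_pos: [0.5103, -0.0307, 0.0905]
tcp_rot: [1.0, 0.007, 0.001, 0.0]
contact_force: [-1.5, 0.5, 7.1]
opening: 0.496
finger_force: 5.4
```

>>> drive_tool --moves '[[[0, 0, 0], [0, 0, 0], 0.038], [[0, 0, 0], [0, 0, 0], 0.034], [[0, 0, 0], [0, 0, 0], 0.034], [[0, 0, 0], [0, 0, 0], 0.034]]' --grip_force 30

```text
time: 14.05
eef_pos: [0.5104, -0.0306, 0.0913]
tcp_rot: [1.0, 0.007, 0.001, 0.0]
contact_force: [-3.5, 0.8, 10.7]
opening: 0.463
finger_force: 30.9
```

Run:
```python
from h import *
s=ctrl.get_state(); print(s['eef_pos'],s['opening']*.0854,s['contact_force'],s['wrist_torque'],s['finger_force'])
a=cam('side')['image'][170:270,230:330]; b=cam('wrist')['image']
cv2.imwrite('pics/g.png',np.hstack([cv2.resize(a,(420,420),interpolation=2),b[:, 90:470]])[:,:,::-1])
```

```text
[ 0.5103838  -0.03059951  0.09132304] 0.03950452936838226 [-3.53350361  0.83433473 10.74792216] [0.09793014 0.66920678 0.06358358] 30.877785086631775
```

View pics/g.png

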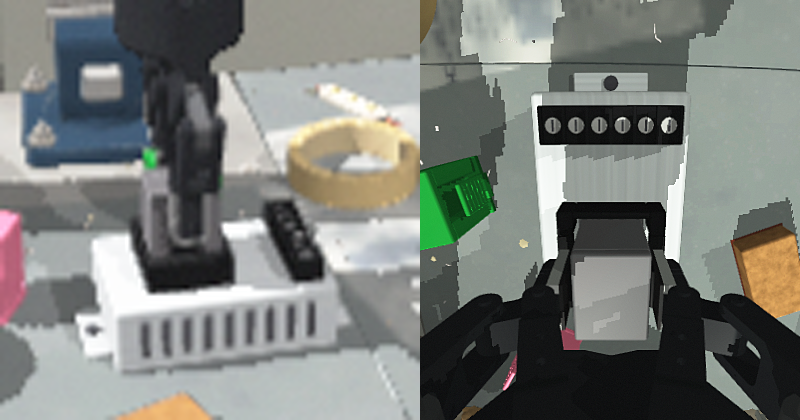

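Both pads sit on the black catch tabs, and the carrier is still seated with the catches at their stops (opening ~40 mm, 31 N). Drawing it up gently.

>>> drive_tool --moves '[[[0, 0, 0], [0, 0, -0.002], 0.034], [[0, 0, 0], [0, 0, -0.002], 0.034], [[0, 0, 0], [0, 0, -0.002], 0.034], [[0, 0, 0], [0, 0, 0], 0.034]]'

```text
time: 14.65
eef_pos: [0.5094, -0.0304, 0.0952]
tcp_rot: [1.0, 0.007, -0.0, -0.0]
contact_force: [-0.8, 0.1, -0.6]
opening: 0.456
finger_force: 30.5
```

>>> drive_tool --moves '[[[0, 0, 0], [0, 0, -0.01], 0.034], [[0, 0, 0], [0, 0, -0.015], 0.034], [[0, 0, 0], [0, 0, -0.025], 0.034], [[0, 0, 0], [0, 0, -0.025], 0.034], [[0, 0, 0], [0, 0, -0.015], 0.034]]'

```text
time: 15.28
eef_pos: [0.5099, -0.0306, 0.1878]
tcp_rot: [1.0, 0.007, 0.001, 0.0]
contact_force: [0.8, -0.3, -1.5]
opening: 0.46
finger_force: 32.0
```

>>> drive_tool --moves '[[[0, 0, 0], [0, 0, -0.006], 0.034], [[0, 0, 0], [0, 0, 0], 0.034], [[0, 0, 0], [0, 0, 0], 0.034]]'

```text
time: 15.65
eef_pos: [0.5089, -0.0303, 0.1902]
tcp_rot: [1.0, 0.007, -0.001, -0.0]
contact_force: [0.5, -0.1, -1.0]
opening: 0.454
finger_force: 32.0
```

Run:
```python
from h import *
s=ctrl.get_state(); print(s['eef_pos'],s['opening']*.0854,s['contact_force'],s['dq'])
a=cam('side')['image'][130:310,190:370]; b=cam('wrist')['image']
cv2.imwrite('pics/f.png',np.hstack([cv2.resize(a,(420,420),interpolation=2),b[:, 90:470]])[:,:,::-1])
```

```text
[ 0.50885043 -0.03029956  0.19018883] 0.03879682125657169 [ 0.52824931 -0.09005021 -0.97055921] [-9.10042297e-05  3.71014065e-03 -3.14999405e-04 -1.49838534e-04
  3.18993824e-04  3.83453436e-04]
```

View pics/f.png

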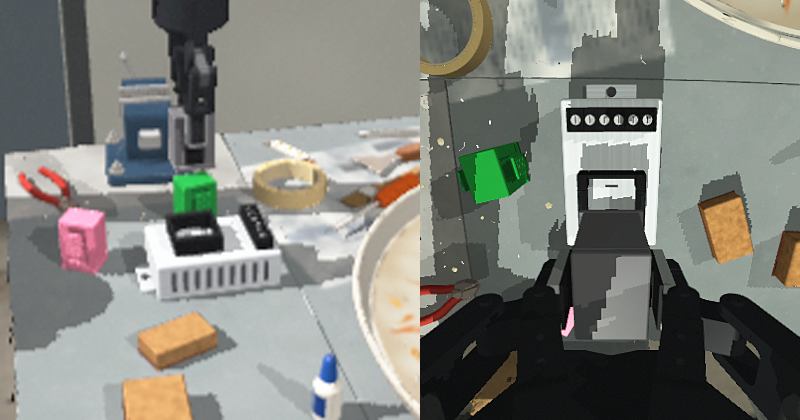

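The carrier is out of its socket and upright, about 10 cm up, held by its catches. The other things on the bench are where they were.

```bash
python3 -c "
from plant import ctrl
print(ctrl.sign_off())"
```

```text
the job is handed in; nothing more can be done
None
```

Job handed in: the sanding block lies flat, right way up, on the bench to the right of the supply, and the gripper is holding the fuse carrier upright by its pinched catches about 10 cm above its socket (15.7 s of the 45 s used).

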